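Dose one chocolate square into a cup with a plunger dispenser

TASK

Slide the steel cup in under the lip of the chocolate dispenser so that it stands in its curved locator, and let go of it. Then push the dispenser's plunger down once, gently (never harder than 25 N) but right home until you feel it bottom on its inner stop and hold it there for half a second, and let it spring back up. One square must end up in the cup, the others stay in the dispenser, and the other things on the table are left where they are.

Things in the scene. Friction and masses are not known exactly. Their poses are not given: they have to be found in the camera images.
- dispenser: Bench dispenser fixed to the table. Origin at table level on its long centre line; +x runs to the tower end, -x to the delivery side, z up. Base plate 4 mm thick, 86 mm wide, x -141 to +75 mm. White tower x 0 to 72 mm, 64 mm wide, 114 mm high. From it a trough 32 mm wide, at 68 to 79 mm height, runs towards -x and carries a clear magazine at x -48 to -12 mm, 100 mm high.
- cup_spot (a point): Where the centre of the cup's underside belongs: on the base plate, 4 mm above the table, at dispenser x -100 mm, 20 mm outside the lip of the trough, so the trough (underside 68 mm above the table) reaches over the cup's rim. A curved locator bar (half circle, inner radius 34 mm, 6.5 mm high) rings it on the tower side: the cup comes in from the -x side, below the trough.
- magazine (a point): Centre of the magazine's floor, 72 mm above the table, at dispenser x -32 mm.
- lip (a point): Middle of the trough's open end, 72 mm above the table, at dispenser x -80 mm. A flat shuttle in the trough, driven 2.6 mm per mm of plunger, pushes the lowest square over this edge in the last part of the stroke; it goes back with the plunger and the next square drops down.
- plunger: Sprung vertical plunger on the tower, at dispenser x +30 mm. Flat round black head, 36 mm across, 14 mm thick. Origin: centre of its top face, 166 mm above the table when up. Takes 4 N to start, 7 to 9.5 N near the bottom. A hidden rubber-faced stop ends the stroke somewhere between 22 and 34 mm, different each time; there the force rises steeply. It springs back by itself.
- cup: Loose round steel cup, 52 mm high, 58 mm outside diameter at the foot, 67 mm at the rim, wall 2.5 mm, floor 4 mm thick, 120 g. Origin: centre of its underside, z up. It starts upright on the table beyond the delivery side of the dispenser.
- square_1: The lowest chocolate square in the magazine, 24 x 24 x 9 mm, 12 g. Origin: centre of its underside.
- square_2: The chocolate square above it, same size and origin.
- square_3: The top chocolate square of the stack, same size and origin.
- sugar_shaker: Bystander: metal shaker, 71 mm across, 123 mm high. Origin: centre of its underside.
- mug: Bystander: spotted white mug, 82 mm across (114 mm with handle), 91 mm high. Origin: underside.
- nozzle_2: Bystander: small steel cone, 30 mm across at the foot, 44 mm high. Origin: underside.
Things that resemble listed ones, but are neither listed nor needed, are in the scene too. What is shaped like the cup but red is not meant.

How it is judged:
On the way, in this order (a step that is already met when the one before it is completed fails the run):
1. the cup stands upright in the locator under the lip and is let go (horizontal distance between cup and cup_spot below 0.009 m and angle between cup's own z axis and vertical below 0.08 rad and z of cup in the frame of cup_spot below 0.004 m and contact force between each of the arm, the fingers and cup below 0.1 N), for 0.2 s.
2. the plunger is held bottomed on its inner stop for 0.3 s (horizontal distance between cup and cup_spot below 0.009 m and angle between cup's own z axis and vertical below 0.08 rad and z of cup in the frame of cup_spot below 0.004 m and contact force between plunger and dispenser above 1.5 N), for 0.3 s.
At the end, for the whole second after the job is handed in: The cup stands upright on the plate in the locator (within 9 mm of the spot), the lowest square rests inside it, the other two are in the magazine (within 7 mm of its centre line, the second now at the bottom), and the plunger is back up (within 4 mm) (horizontal distance between cup and cup_spot below 0.009 m and angle between cup's own z axis and vertical below 0.08 rad and z of cup in the frame of cup_spot below 0.004 m and horizontal distance between square_1 and cup below 0.03 m and z of square_1 in the frame of cup between 0 and 0.045 m and linear speed of each of square_1, cup below 0.03 m/s and horizontal distance between each of square_2, square_3 and magazine below 0.007 m and z of square_2 in the frame of magazine below 0.005 m and z of plunger in the frame of dispenser above 0.162 m); the robot touches nothing.
It fails at once if the plunger is pushed harder than 25 N (contact force between any of the arm, the fingers and plunger above 25 N).
It fails at once if a second square is dispensed (horizontal distance between any of square_2, square_3 and magazine above 0.02 m).
It fails at once if a bystander is moved by more than 30 mm (distance of any of sugar_shaker, mug, nozzle_2 from where it was at the start of the episode above 0.03 m).
It also fails if it takes over 64 s, if anything falls off the work surface, if the arm or the gripper's body presses on something with over 40 N, if the wrist force passes 120 N, or if a joint passes its speed limit or range.

ROBOT

A 6-joint arm with a two-finger parallel gripper is mounted at the origin on the work surface; the furniture and walls round the work are solid. World frame = base frame: x ahead of the robot, y to its left, z up, the work surface at z = 0. Lengths are in m, angles in rad, forces in N, time in s.
With the tool pointing down it reaches from about 0.425 to 0.95 m from the base axis. Payload 3.5 kg.
Tool frame: the origin (TCP) lies on the centre line of the jaws, within the pads' length; the fingertips stand tip_extent ahead of it and the grasp point (between the pads) lies 2 mm behind it (tip_extent is the distance from the TCP to the fingertips, in m); z points along the fingers, y is the direction in which the jaws open and shut (so a half turn about z gives the same grasp; the last joint's range is limited). The gripper opens to 85 mm and grips with 20 to 120 N. Pads are 22 mm wide; open, the fingers measure 114 mm over their backs; the gripper's body (76 mm by 85 mm) begins 54 mm behind the grasp point. The pads swing forward as they close: fully open they stand 13 mm farther back than shut.
Start: joints at [0.966, 0.286, 1.577, -0, 1.279, -0.15], TCP at [0.296, 0.606, 0.222] pointing down, gripper open.
Joint ranges: [-2.77, 2.77], [-0.9, 2.22], [0.21, 2.48], [-1.53, 4.67], [0.24, 2.81], [-2.84, 2.84]. Speed limits (rad/s): [2.79, 2.79, 3.14, 3.14, 3.14, 3.14].

INTERFACE

Orientations are given as a unit quaternion [x, y, z, w].
In Python, from plant import * gives the robot as it stands.
- The arm moves only by the shell command python3 -m crank 'ROWS' [FORCE]. ROWS is JSON, a list of rows, each a list of 7 numbers: the gripper's target within -1 to 1 (shut at 1, half-way at 0, fully open at -1), then the shift along the tool's x, y, z in cm, then the turn, a rotation vector about the tool's x, y, z in degrees. In form: [[fingers, tx, ty, tz, wx, wy, wz], ...]. A call has 1 to 5 rows; each row shifts and turns the commanded pose from where the row before left it, along the tool's axes as they then stand; what a row does not reach is not made up. A row lasts 1/10 s, in which the tool goes at most 50 mm and 8.59 degrees, less where a joint would pass 70% of its speed; a pose out of reach is approached as far as the arm can. A call is refused whole if a number of a shift passes 5 or a number of a turn 8.59, either way. A call with a gripper value outside its range is refused whole. The fingers move at their own pace and stop on an object; FORCE is the grip in N (left out, the last holds). Time passes only in rows, so rows that do not move let the fingers close. It gives the time, the measured TCP pose, the force and the opening at its end, in the units of the state.
- get_state(): the state, without advancing time (a new reading comes with each control period).
- read_camera(name): name is "side" or "top"; returns a dict with "color" (420x560x3 uint8, red, green, blue), "vfov" (degrees; the focal length in pixels is half the picture's height over the tangent of half this angle, whatever the lens; pixels are square), "cx", "cy" (the principal point, pixels), "cam_to_world" (4x4, takes a point from camera to world coordinates). Camera axes: x right, y up, looking along -z (the intrinsics and any distortion apply to the point x, -y, -z); pixel columns grow to the right and rows downward; lengths in m; the calibration is good to about 2 mm. A picture is of the moment at which its call begins. There is no depth.
- sign_off(): hands the job in, once; it reports no verdict.
Trained networks look in the newest picture that a camera, given by its name, has taken for a name from the list of things; names that differ only in an ending like _2 or _b are one class to them, and where a whole thing is asked for, a point or a joint stands for the part that bears it (a point fixed in the world has none). Each returns a list of dicts, best first, with "p" (0 to 1); they miss things now and then, are a little off and sometimes report something else, mostly with a low value. They report only what shows in the picture. A call takes as long as a camera call. They do not tell look-alikes from the thing itself.
- trace(thing, camera): "pixels" (420x560 bool, what is visible of it) and "location" ([column, row] in pixels, amid what is visible of it).
- place_of(thing, camera): "location" ([column, row] in pixels: a listed point, or the origin of a listed thing).
The state is a dict: "time": time; "qpos": joint angles; "dq": joint speeds; "joint_efforts": joint torques, N m; "eef_pos": TCP position; "tcp_rot": TCP orientation; "contact_force": force on the tool from outside, world axes, zero at the start; "wrist_torque": the same for the moment, N m; "opening": opening from 0.0 (shut) to 1.0 (fully open).
Only numpy, scipy, OpenCV 4.12 (cv2) and the standard library are available. Lean on these libraries where they do the work, as an engineer would, in place of code of your own. Each camera call takes 0.05 s, during which the arm holds its last target.

## Working session

There is one attempt and no reset: what is moved stays moved. The work goes in short steps, Python scripts to look and compute and a shell command to move; the robot and the scene stay as the last step left them, time stands still between calls to the robot, and variables do not carry over. Pictures are saved under pics/ and viewed, and the job is handed in when it is done.

```bash
ls; mkdir -p pics
python3 - <<'E'
from plant import *
import cv2,numpy as np
s=get_state()
print({k:np.round(v,3).tolist() for k,v in s.items()})
for n in ("side","top"):
    r=read_camera(n); cv2.imwrite(f"pics/{n}0.png",cv2.cvtColor(r["color"],cv2.COLOR_RGB2BGR))
    print(n,{k:(np.round(v,4).tolist()) for k,v in r.items() if k!="color"})
    for t in ["dispenser","cup_spot","magazine","lip","plunger","cup","square_1","sugar_shaker","mug","nozzle_2"]:
        print(t,[(round(d["p"],2),np.round(d["location"],1).tolist()) for d in place_of(t,n)][:4])
E
```

```text
pics
{'time': 0.0, 'qpos': [0.966, 0.287, 1.578, -0.0, 1.279, -0.15], 'dq': [-0.001, -0.0, -0.001, 0.0, -0.0, 0.001], 'joint_efforts': [-0.0, -40.599, -29.262, -0.0, 0.006, 0.0], 'eef_pos': [0.296, 0.606, 0.22], 'tcp_rot': [0.225, 0.974, -0.001, -0.0], 'contact_force': [0.93, -0.125, -0.056], 'wrist_torque': [0.045, 0.056, -0.013], 'opening': 0.995}
side {'vfov': 45.8539, 'cx': 282.706, 'cy': 212.7397, 'cam_to_world': [[0.9963, 0.0645, -0.0562, 0.3939], [-0.0841, 0.6198, -0.7802, -0.4702], [-0.0155, 0.7821, 0.623, 0.779], [0.0, 0.0, 0.0, 1.0]]}
dispenser [(0.56, [322.6, 329.1]), (0.49, [239.8, 236.6])]
cup_spot [(0.9, [325.3, 285.7])]
magazine [(0.93, [321.8, 288.1])]
lip [(0.93, [329.3, 269.9])]
plunger [(0.66, [324.8, 279.8])]
cup [(0.85, [310.5, 200.5]), (0.71, [300.6, 229.7])]
square_1 []
sugar_shaker [(0.62, [238.0, 236.7])]
mug []
nozzle_2 [(0.65, [300.7, 228.7])]
top {'vfov': 42.2349, 'cx': 285.4569, 'cy': 213.0991, 'cam_to_world': [[0.0239, 0.9878, -0.1536, 0.2871], [-0.9997, 0.0237, -0.0035, 0.3247], [0.0002, 0.1537, 0.9881, 1.132], [0.0, 0.0, 0.0, 1.0]]}
dispenser [(0.82, [373.8, 194.3])]
cup_spot [(0.63, [327.1, 178.5]), (0.35, [337.3, 175.9])]
magazine [(0.96, [363.3, 181.9])]
lip [(0.69, [337.6, 176.6]), (0.6, [326.7, 182.5])]
plunger [(0.8, [404.8, 176.4])]
cup [(0.74, [185.8, 176.6]), (0.69, [237.8, 190.3]), (0.67, [403.5, 179.3])]
square_1 [(0.5, [362.1, 181.2])]
sugar_shaker [(0.91, [332.3, 265.0])]
mug [(0.84, [233.4, 265.7])]
nozzle_2 [(0.72, [281.5, 259.7])]
```

View pics/side0.png

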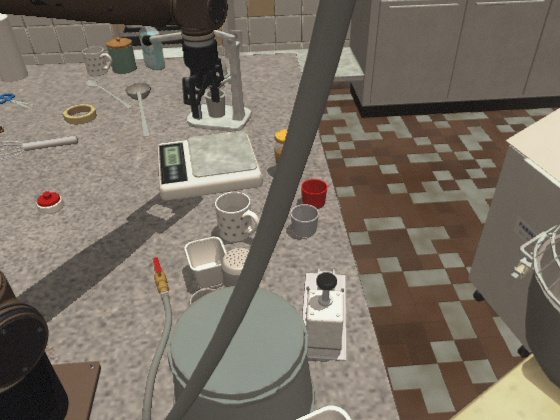

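View pics/top0.png

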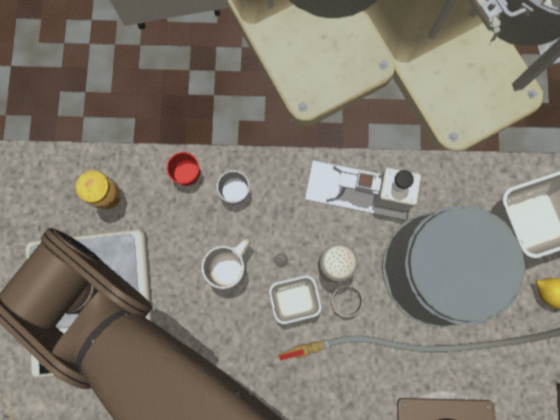

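```bash
cat > h.py <<'E'
import numpy as np,cv2
from plant import *
def ray(r,px):
    f=210/np.tan(np.radians(r["vfov"])/2); T=np.array(r["cam_to_world"])
    d=T[:3,:3]@np.array([(px[0]-r["cx"])/f,-(px[1]-r["cy"])/f,-1]); return T[:3,3],d
def atz(r,px,z):
    o,d=ray(r,px); return o+d*(z-o[2])/d[2]
def proj(r,P):
    f=210/np.tan(np.radians(r["vfov"])/2); T=np.array(r["cam_to_world"])
    P=np.atleast_2d(P); c=(P-T[:3,3])@T[:3,:3]; return np.c_[r["cx"]+f*c[:,0]/-c[:,2], r["cy"]-f*c[:,1]/-c[:,2]]
def crop(r,x0,y0,x1,y1,k,fn,pts=[]):
    im=cv2.cvtColor(r["color"],cv2.COLOR_RGB2BGR)[y0:y1,x0:x1]
    im=cv2.resize(im,None,fx=k,fy=k,interpolation=cv2.INTER_CUBIC)
    for p in pts: cv2.circle(im,(int((p[0]-x0+.5)*k),int((p[1]-y0+.5)*k)),2,(0,0,255),-1)
    cv2.imwrite(fn,im)
E
python3 - <<'E'
from h import *
print(get_state().keys(), )
t=read_camera("top"); print([k for k in t])
for n,z in [("magazine",.072),("plunger",.166),("lip",.072),("cup_spot",.004),("dispenser",0),("cup",0),("sugar_shaker",0),("mug",0),("nozzle_2",0)]:
    for d in place_of(n,"top")[:3]: print(n,round(d["p"],2),np.round(d["location"],1),np.round(atz(t,d["location"],z),4))
crop(t,290,140,440,230,5,"pics/c1.png")
crop(t,150,130,300,220,5,"pics/c2.png")
s=read_camera("side")
for n,z in [("magazine",.072),("plunger",.166),("lip",.072),("cup_spot",.004),("dispenser",0),("cup",0)]:
    for d in place_of(n,"side")[:3]: print(n,round(d["p"],2),np.round(d["location"],1),np.round(atz(s,d["location"],z),4))
crop(s,270,170,370,370,3,"pics/c3.png")
E
```

```text
dict_keys(['time', 'qpos', 'dq', 'joint_efforts', 'eef_pos', 'tcp_rot', 'contact_force', 'wrist_torque', 'opening'])
['color', 'vfov', 'cx', 'cy', 'cam_to_world']
magazine 0.68 [362.2 180.7] [0.5208 0.1772 0.072 ]
plunger 0.71 [402.8 178.9] [0.5052 0.1166 0.166 ]
lip 0.64 [338.1 179.5] [0.5221 0.2252 0.072 ]
cup_spot 0.6 [326.4 180.2] [0.5351 0.2436 0.004 ]
cup 0.81 [234. 191.] [0.5079 0.4389 0.    ]
cup 0.56 [185.7 174.6] [0.541  0.5431 0.    ]
sugar_shaker 0.88 [336.2 261.3] [0.3642 0.2208 0.    ]
sugar_shaker 0.6 [279.9 259.4] [0.3654 0.3379 0.    ]
mug 0.84 [233.  264.3] [0.3529 0.435  0.    ]
nozzle_2 0.55 [282.7 260.3] [0.3637 0.332  0.    ]
plunger 0.74 [327.1 279.6] [0.5087 0.1088 0.166 ]
lip 0.61 [327.1 270. ] [0.5303 0.2236 0.072 ]
dispenser 0.55 [321.9 327.3] [0.5101 0.1402 0.    ]
cup 0.97 [310.3 200.8] [0.5396 0.5475 0.    ]
cup 0.72 [302.3 230.9] [ 0.5052  0.4306 -0.    ]
```

View pics/c1.png

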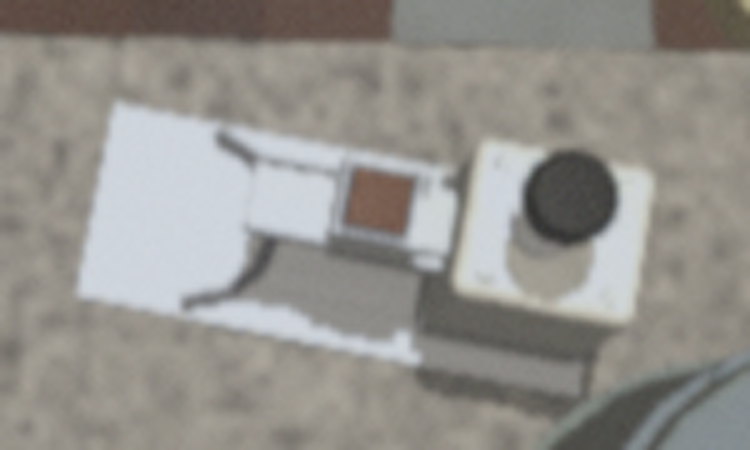

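View pics/c2.png

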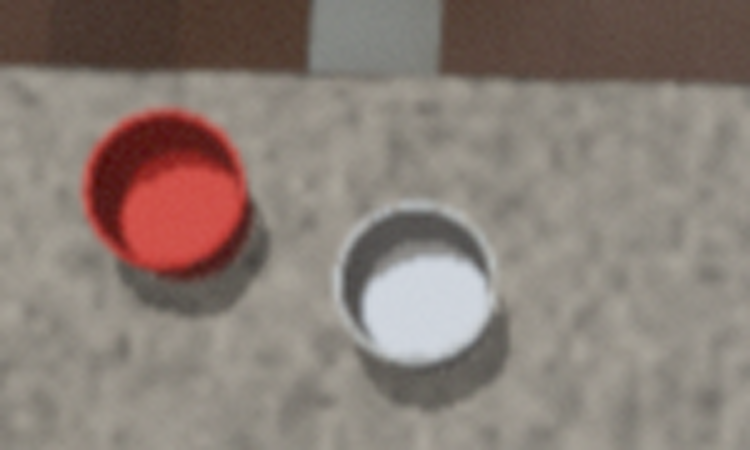

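View pics/c3.png

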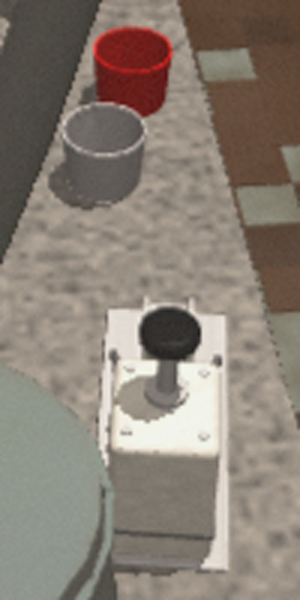

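Run:
```python
from h import *
from scipy.optimize import least_squares
t=read_camera("top"); s=read_camera("side")
def c1(x,y): return (290+x/5-.5+.0,140+y/5-.5)
def c3(x,y): return (270+x/3-.5,170+y/3-.5)
O=[(t,c1(115,102),(-.141,-.043,.004)),(t,c1(78,295),(-.141,.043,.004)),
(t,c1(482,138),(0,-.032,.114)),(t,c1(654,172),(.072,-.032,.114)),(t,c1(632,324),(.072,.032,.114)),(t,c1(456,292),(0,.032,.114)),
(t,c1(571,196),(.03,0,.164)),(t,c1(250,196),(-.08,0,.079)),
(s,c3(106,312),(-.141,.043,.004)),(s,c3(226,316),(-.141,-.043,.004)),(s,c3(228,568),(.075,-.043,.004)),
(s,c3(110,450),(.072,.032,.114)),(s,c3(218,453),(.072,-.032,.114)),(s,c3(170,331),(.03,0,.166))]
# +x disp ~ -y world; +y disp ~ +x world?  check sign by fit
def W(p,q):
    c,sn=np.cos(p[2]),np.sin(p[2]); q=np.array(q); return np.c_[p[0]+c*q[:,0]-sn*q[:,1],p[1]+sn*q[:,0]+c*q[:,1],q[:,2]]
for sg in (1,-1):
  for use in ("both","top","side"):
    Q=[(r,u,(a,b*sg,z)) for r,u,(a,b,z) in O if use=="both" or (r is t)==(use=="top")]
    f=lambda p:np.concatenate([ (proj(r,W(p,[q]))[0]-u) for r,u,q in Q])
    l=least_squares(f,[.52,.15,-1.6],loss="soft_l1"); print(sg,use,np.round(l.x,4),l.cost); 
    if l.cost<80: 
        print(np.round(f(l.x).reshape(-1,2),1).tolist())
        print("spot",W(l.x,[(-.1,0,.004)]),"plunger",W(l.x,[(.03,0,.166)]))
# cup by rim and shape
print("cup rim", atz(t,(150+415/5-.5,130+284/5-.5),.052), atz(s,(270+104/3-.5,170+130/3-.5),.052))
for k in trace("cup","top")[:3]: print(k["p"],k["location"])
for nm,r,px in (("t",t,(150+425/5-.5,130+309/5-.5)),): print("cupfloor",atz(r,px,.004))
# shaker top, mug
```

```text
1 both [ 0.5079  0.1433 -1.4504] 414.04260007845966
1 top [ 0.5233  0.1438 -1.446 ] 217.3595626885746
1 side [ 0.5122  0.1386 -1.5994] 193.18037288439925
-1 both [ 0.5115  0.1424 -1.7459] 14.535725006641098
[[0.0, 0.1], [-0.4, 0.4], [0.4, -1.8], [3.0, -1.4], [2.0, 0.5], [-0.1, -0.5], [0.9, -0.1], [1.0, -1.5], [-0.3, -1.4], [-0.5, -0.6], [-0.5, 0.5], [-1.5, -3.3], [0.3, -2.0], [-0.9, -1.9]]
spot [[0.52889972 0.24086923 0.004     ]] plunger [[0.50625065 0.11285744 0.166     ]]
-1 top [ 0.5103  0.1439 -1.7534] 5.39700376178795
[[-0.5, 0.2], [-1.1, 0.4], [-0.3, -1.2], [2.3, -0.5], [1.1, 1.3], [-1.0, 0.0], [0.1, 0.7], [0.3, -1.3]]
spot [[0.52844011 0.24221117 0.004     ]] plunger [[0.50483877 0.11437152 0.166     ]]
-1 side [ 0.5119  0.1385 -1.7422] 3.37895294050704
[[-0.1, -0.1], [-0.2, 0.6], [0.3, 2.2], [-0.8, -1.5], [1.2, -0.3], [-0.2, -0.2]]
spot [[0.52900187 0.23707343 0.004     ]] plunger [[0.50683027 0.10897808 0.166     ]]
cup rim [0.50733975 0.43703836 0.052     ] [0.50959854 0.43467524 0.052     ]
0.88 [231.6, 187.5]
0.73 [182.8, 170.2]
cupfloor [0.50646429 0.43738917 0.004     ]
```

```bash
python3 -m crank '[[-1,-4.4,-1,0,0,0,0],[-1,-4.4,-1,0,0,0,0],[-1,-4.4,-1,0,0,0,0],[-1,-4.4,-1,0,0,0,0],[-1,-4.4,-1,0,0,0,0]]' 40; python3 -m crank '[[-1,-4.4,-1,0,0,0,0],[-1,0,0,0,0,0,8.3],[-1,0,0,0,0,0,8.3],[-1,0,0,0,0,0,8.3],[-1,0,0,0,0,0,8.3]]';python3 -m crank '[[-1,0,0,0,0,0,8.2],[-1,0,0,0,0,0,8.2],[-1,0,0,0,0,0,8.2],[-1,0,0,0,0,0,8.2],[-1,0,0,0,0,0,8.2]]'; python3 -c "
import plant
print([n for n in dir(plant) if n[0]!='_'])
try: print(plant.tip_extent)
except Exception as e: print(e)"
```

```text
time: 2.6
eef_pos: [0.4733, 0.4636, 0.2218]
tcp_rot: [0.225, 0.974, 0.0, 0.0]
contact_force: [1.3, 0.2, -0.8]
opening: 1.0
time: 3.1
eef_pos: [0.5075, 0.4363, 0.2216]
tcp_rot: [0.497, 0.868, -0.0, -0.0]
contact_force: [-0.2, 0.4, 0.0]
opening: 1.001
time: 3.6
eef_pos: [0.5073, 0.4365, 0.2217]
tcp_rot: [0.769, 0.639, -0.0, 0.0]
contact_force: [0.3, -0.0, -0.0]
opening: 1.0
['Unreachable', 'get_state', 'place_of', 'read_camera', 'sign_off', 'tip_extent', 'trace']
0.017
```

```bash
python3 -m crank '[[-1,0,0,3.5,0,0,0],[-1,0,0,3.5,0,0,0],[-1,0,0,3,0,0,0],[-1,0,0,0,0,0,0]]'
python3 - <<'E'
from h import *
t=read_camera("top"); s=read_camera("side")
e=get_state(); print(e["eef_pos"],e["qpos"])
crop(t,150,110,310,230,5,"pics/d1.png",proj(t,[e["eef_pos"],[.508,.4365,.052]]))
crop(s,220,100,380,270,4,"pics/d2.png",proj(s,[e["eef_pos"],[.508,.4365,.052]]))
E
```

```text
time: 4.0
eef_pos: [0.5041, 0.4344, 0.1155]
tcp_rot: [0.768, 0.641, -0.005, -0.001]
contact_force: [0.3, -0.4, -0.2]
opening: 0.997
[0.5072479  0.43649783 0.1216396 ] [ 5.59222227e-01  3.65518106e-01  1.66681974e+00 -1.50728365e-05
  1.11008519e+00  7.38245158e-01]
```

View pics/d1.png

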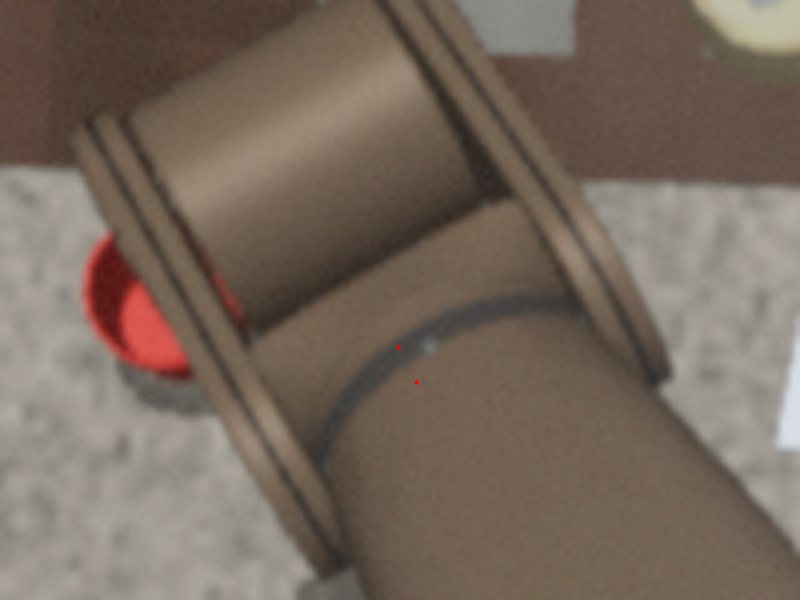

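View pics/d2.png

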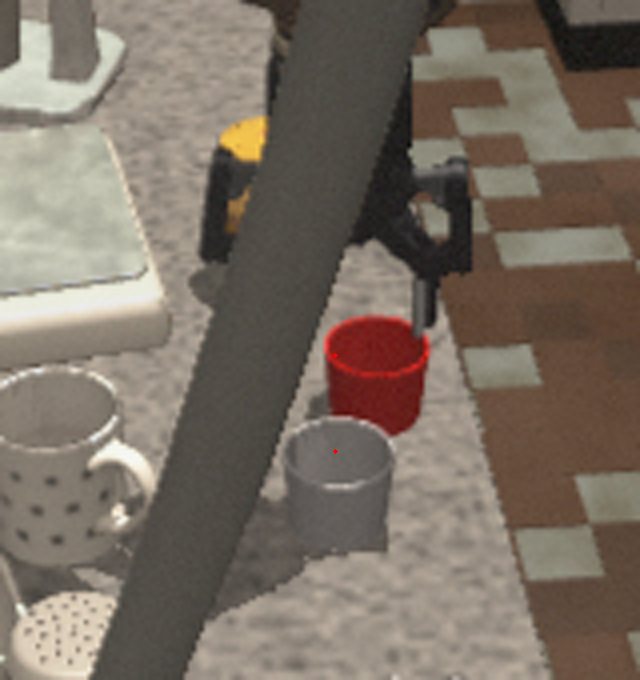

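```bash
python3 -m crank '[[-1,0,0.2,3,0,0,0],[-1,0,0,2.5,0,0,0],[-1,0,0,1.5,0,0,0],[-1,0,0,1.5,0,-4,0],[-1,0,0,0,0,-4,0]]';python3 -m crank '[[-1,0,0,0,0,0,0],[-1,0,0,0,0,0,0]]'
python3 - <<'E'
from h import *
s=read_camera("side")
e=get_state(); print(e["eef_pos"],e["tcp_rot"],e["contact_force"])
crop(s,220,100,380,270,4,"pics/e2.png")
E
```

```text
time: 4.6
eef_pos: [0.5093, 0.4355, 0.0364]
tcp_rot: [0.766, 0.639, -0.055, 0.046]
contact_force: [0.5, -0.7, 0.3]
opening: 1.002
time: 4.8
eef_pos: [0.5104, 0.4373, 0.0384]
tcp_rot: [0.766, 0.64, -0.051, 0.044]
contact_force: [0.3, 0.3, 0.5]
opening: 1.002
[0.51019804 0.43683657 0.03830408] [ 0.765693    0.63957413 -0.05175458  0.04450425] [-0.14913237  0.57836421  0.69608307]
```

View pics/e2.png

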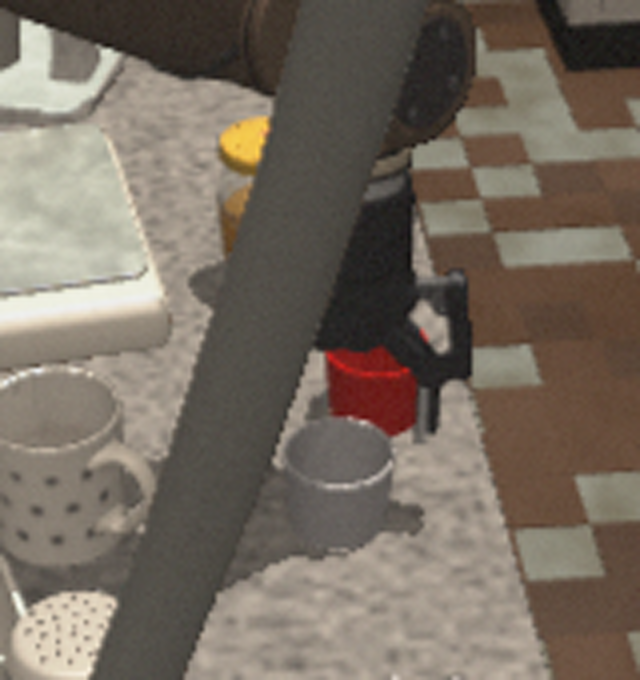

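Run:
```python
from h import *
s=read_camera("side")
e=get_state(); p=e["eef_pos"]; u=np.array([.984,-.177,0])
P=[p+u*.0425+[0,0,-.004],p+u*.0425+[0,0,.03],p+u*.057+[0,0,.03],p,[.508,.4365,.052],[.508,.4365,0]]
print(np.round((proj(s,P)-[220,100])*4))
crop(s,220,100,380,270,4,"pics/e3.png",proj(s,P))
```

```text
[[408. 476.]
 [410. 431.]
 [435. 432.]
 [337. 468.]
 [334. 450.]
 [333. 517.]]
```

View pics/e3.png

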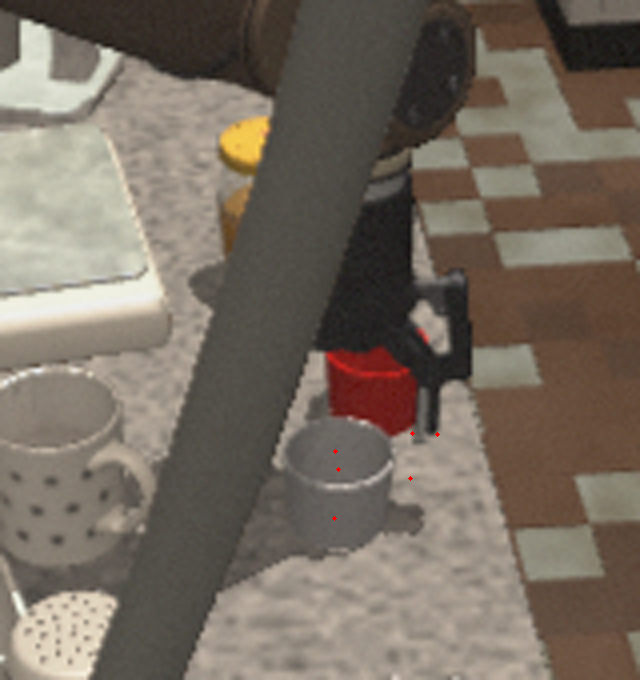

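Run:
```python
from h import *
from scipy.spatial.transform import Rotation as R
s=read_camera("side"); t=read_camera("top")
e=get_state(); p=e["eef_pos"]; M=R.from_quat(e["tcp_rot"]).as_matrix(); print(M)
L=[(x,y,z) for z in (-.056,-.12) for x in (-.038,.038) for y in (-.0425,.0425)]
P=[p+M@np.array(l) for l in L]
print(np.c_[np.array(L),np.round((proj(s,P)-[220,100])*4)])
print(atz(s,(220+408/4,100+520/4),0),atz(s,(220+422/4,100+510/4),0))
crop(t,130,90,330,240,4,"pics/e4.png")
```

```text
[[ 1.76991517e-01  9.83928456e-01 -2.36388677e-02]
 [ 9.74536398e-01 -1.78560511e-01 -1.35627998e-01]
 [-1.37669215e-01  9.68068077e-04 -9.90477789e-01]]
[[-3.80e-02 -4.25e-02 -5.60e-02  2.59e+02  4.15e+02]
 [-3.80e-02  4.25e-02 -5.60e-02  4.10e+02  4.22e+02]
 [ 3.80e-02 -4.25e-02 -5.60e-02  2.71e+02  3.52e+02]
 [ 3.80e-02  4.25e-02 -5.60e-02  4.14e+02  3.58e+02]
 [-3.80e-02 -4.25e-02 -1.20e-01  2.59e+02  3.13e+02]
 [-3.80e-02  4.25e-02 -1.20e-01  4.14e+02  3.19e+02]
 [ 3.80e-02 -4.25e-02 -1.20e-01  2.71e+02  2.54e+02]
 [ 3.80e-02  4.25e-02 -1.20e-01  4.18e+02  2.60e+02]]
[0.55274987 0.42908177 0.        ] [ 5.62528088e-01  4.37439551e-01 -1.11022302e-16]
```

View pics/e4.png

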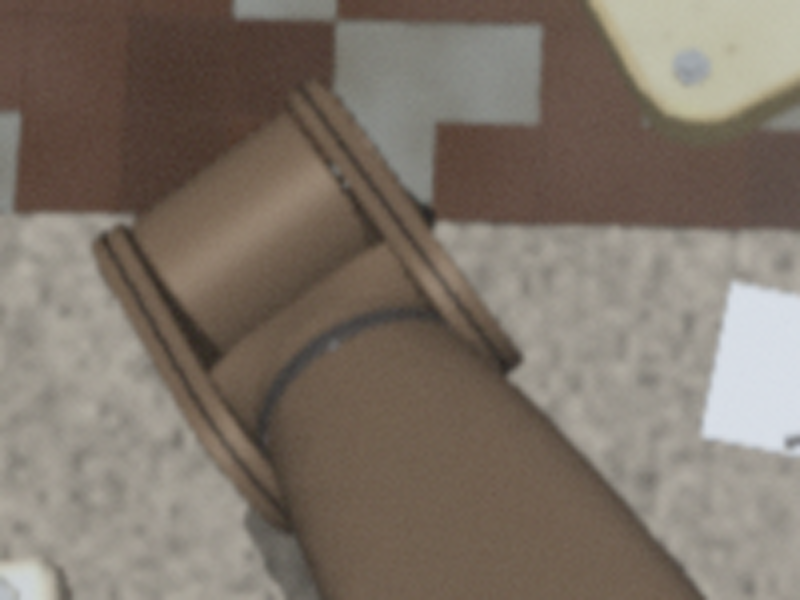

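Run:
```python
from h import *
from scipy.spatial.transform import Rotation as R
s=read_camera("side"); t=read_camera("top")
im=cv2.imread("pics/side0.png"); s0=dict(s); s0["color"]=im[:,:,::-1]
p=np.array([.296,.606,.221]); M=R.from_quat([.225,.974,0,0]).as_matrix()
L=[(0,0,0),(0,.0425,.004),(0,-.0425,.004),(0,0,-.056),(0,0,-.15),(.038,.0425,-.056),(.038,-.0425,-.056),(-.038,.0425,-.056),(-.038,-.0425,-.056)]
P=proj(s,[p+M@np.array(l) for l in L]); print(np.round((P-[150,20])*5))
crop(s0,150,20,280,140,5,"pics/f1.png",P)
e=get_state();p=e["eef_pos"]; M=R.from_quat(e["tcp_rot"]).as_matrix()
print(proj(t,[p+M@np.array([0,0,-h]) for h in (0,.1,.2,.3)]))
```

```text
[[287. 492.]
 [328. 461.]
 [244. 541.]
 [273. 383.]
 [249. 184.]
 [245. 335.]
 [154. 410.]
 [388. 357.]
 [303. 435.]]
[[233.78043634 186.74771711]
 [221.61092365 174.65587811]
 [206.86772598 160.00678105]
 [188.63785216 141.89326206]]
```

View pics/f1.png

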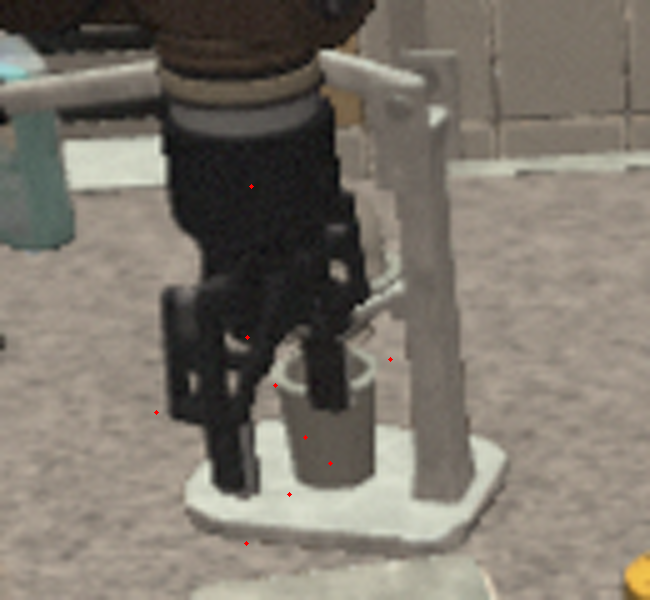

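```bash
python3 -m crank '[[-0.5,0,0,0,0,0,0],[-0.5,0,0,0,0,0,0],[-0.5,0,0,0,0,0,0],[-0.5,0,0,0,0,0,0],[-0.5,0,0,0,0,0,0]]' 20
python3 - <<'E'
from h import *
s=read_camera("side")
e=get_state(); print(e["eef_pos"],e["opening"],e["contact_force"])
crop(s,220,100,380,270,4,"pics/g1.png")
E
```

```text
time: 5.6
eef_pos: [0.5091, 0.4362, 0.0369]
tcp_rot: [0.766, 0.64, -0.054, 0.045]
contact_force: [-1.2, -0.0, 4.2]
opening: 0.752
[0.50906157 0.4362236  0.03688644] 0.749825134879818 [-2.68357396  0.25518577  3.177917  ]
```

View pics/g1.png

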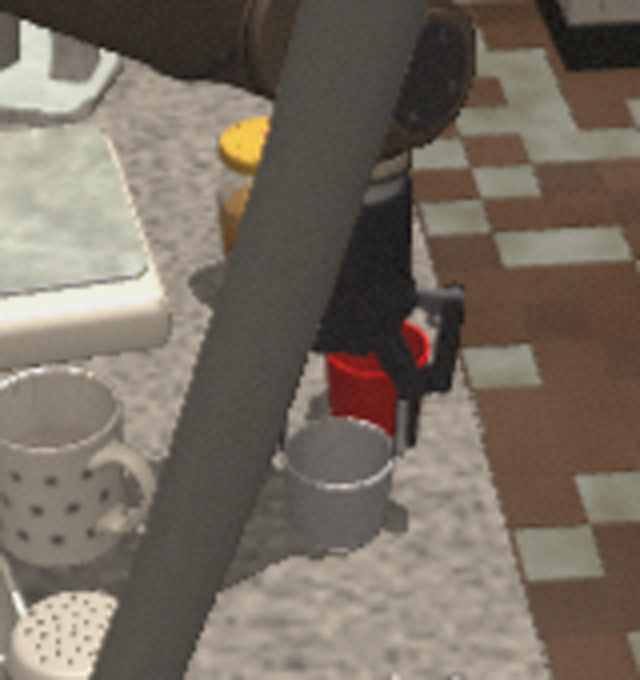

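```bash
python3 -m crank '[[-1,0,0,0,0,0,0],[-1,0,0,0,0,0,0],[-1,0.07,0,0.5,0,0,0],[-1,0.07,0,0.5,0,0,0],[-1,0,0,0,0,0,0]]' 20; python3 -m crank '[[-1,0.07,0,0.5,0,0,0],[-1,0,0,0,0,0,0],[-1,0,0,0,0,0,0]]'
python3 - <<'E'
from h import *
s=read_camera("side")
e=get_state(); print(e["eef_pos"],e["opening"],e["contact_force"])
crop(s,220,100,380,270,4,"pics/g2.png")
E
```

```text
time: 6.15
eef_pos: [0.5085, 0.4355, 0.0249]
tcp_rot: [0.766, 0.639, -0.055, 0.045]
contact_force: [0.2, 0.4, -0.0]
opening: 1.002
time: 6.45
eef_pos: [0.5092, 0.4361, 0.0212]
tcp_rot: [0.766, 0.639, -0.054, 0.045]
contact_force: [-0.4, 0.7, 0.1]
opening: 1.004
[0.50927387 0.43619379 0.02146624] 1.0011572107087765 [-0.35937213 -0.069966    0.03299502]
```

View pics/g2.png

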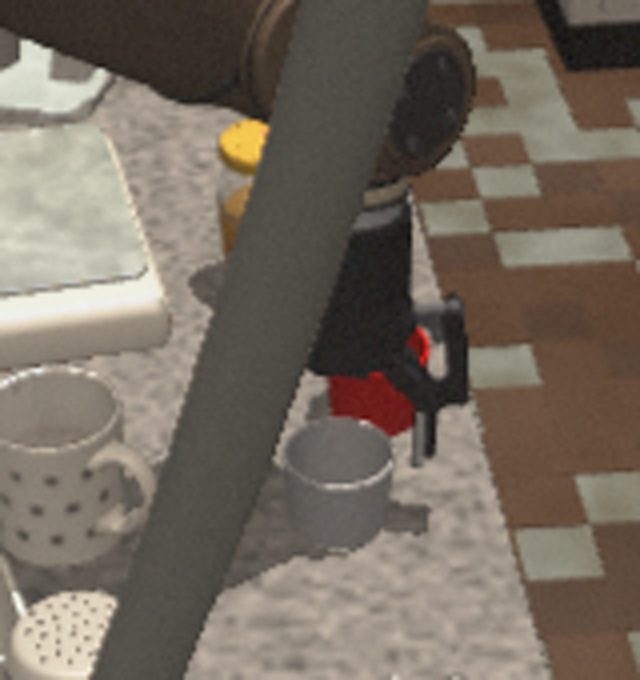

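```bash
for i in 1 2; do python3 -m crank '[[-1,0.07,0,0.5,0,0,0],[-1,0,0,0,0,0,0],[-1,0,0,0,0,0,0]]'; done
```

```text
time: 6.8
eef_pos: [0.5091, 0.436, 0.0161]
tcp_rot: [0.766, 0.639, -0.054, 0.045]
contact_force: [0.3, -0.2, -0.3]
opening: 0.999
time: 7.1
eef_pos: [0.509, 0.436, 0.011]
tcp_rot: [0.766, 0.64, -0.054, 0.045]
contact_force: [0.1, -0.6, 0.6]
opening: 1.001
```

```bash
for i in 1 2; do python3 -m crank '[[-1,0.04,0,0.3,0,0,0],[-1,0,0,0,0,0,0],[-1,0,0,0,0,0,0]]'; done;  python3 - <<'E'
from h import *
s=read_camera("side")
e=get_state(); print(e["eef_pos"],e["opening"],e["contact_force"])
crop(s,220,100,380,270,4,"pics/g3.png")
E
```

```text
time: 7.4
eef_pos: [0.5092, 0.4361, 0.0082]
tcp_rot: [0.766, 0.64, -0.054, 0.045]
contact_force: [-1.2, 0.0, -0.5]
opening: 0.999
time: 7.7
eef_pos: [0.5091, 0.436, 0.0051]
tcp_rot: [0.766, 0.639, -0.054, 0.045]
contact_force: [-0.1, 0.5, 0.5]
opening: 0.999
[0.50919852 0.43606795 0.00523623] 1.0031571102249384 [-0.77617182  0.05996934  0.38815158]
```

View pics/g3.png

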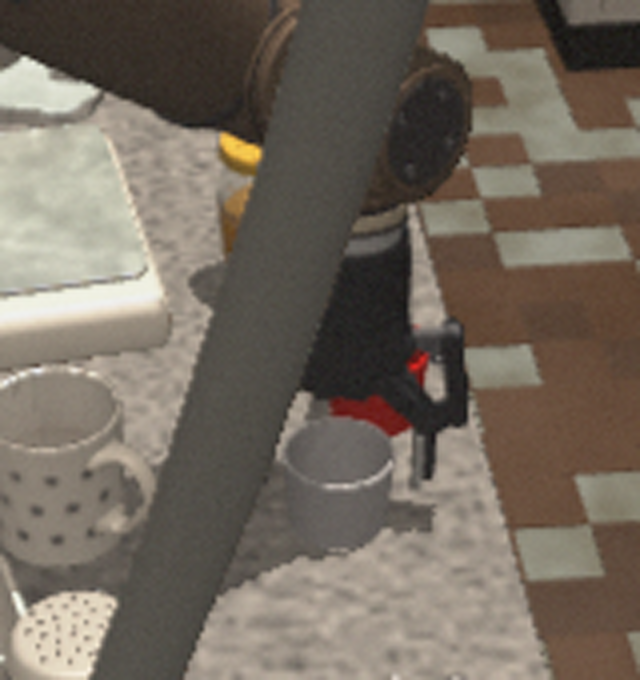

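```bash
python3 -m crank '[[-0.3,0,0,0,0,0,0],[-0.3,0,0,0,0,0,0],[0,0,0,0,0,0,0],[0,0,0,0,0,0,0],[0.2,0,0,0,0,0,0]]' 40;  python3 -m crank '[[0.5,0,0,0,0,0,0],[0.5,0,0,0,0,0,0],[0.5,0,0,0,0,0,0]]'
python3 - <<'E'
from h import *
s=read_camera("side")
e=get_state(); print(e["eef_pos"],e["opening"],e["contact_force"])
crop(s,220,100,380,270,4,"pics/g4.png")
E
```

```text
time: 8.25
eef_pos: [0.5097, 0.4365, 0.0059]
tcp_rot: [0.766, 0.64, -0.053, 0.045]
contact_force: [0.4, 1.9, 2.4]
opening: 0.749
time: 8.55
eef_pos: [0.5096, 0.4365, 0.0059]
tcp_rot: [0.766, 0.639, -0.053, 0.045]
contact_force: [0.4, 0.8, 3.8]
opening: 0.748
[0.50964525 0.43653587 0.00588544] 0.7512159518433948 [-0.67843985  1.77006124  4.19517193]
```

View pics/g4.png

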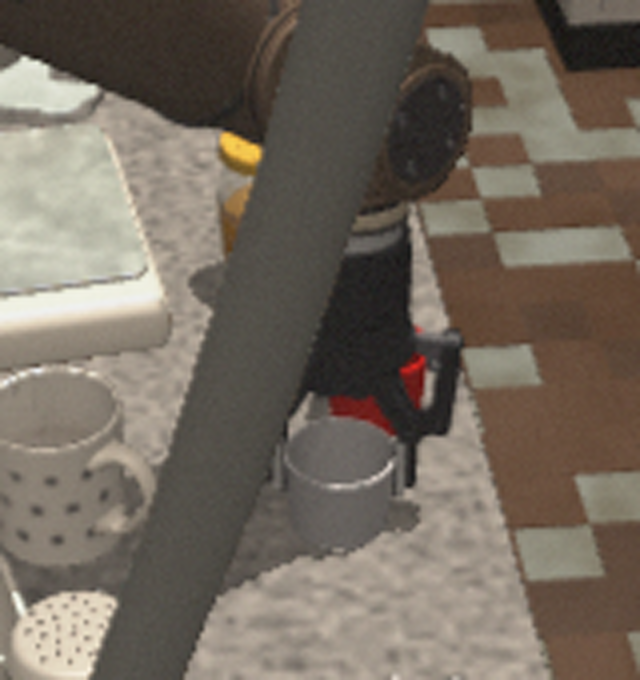

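```bash
python3 -m crank '[[0.5,-0.06,0,-0.4,0,0,0],[0.5,-0.08,0,-0.6,0,0,0],[0.5,0,0,0,0,0,0],[0.5,0,0,0,0,0,0]]'
python3 - <<'E'
from h import *
s=read_camera("side")
e=get_state(); print(e["eef_pos"],e["opening"],e["contact_force"])
crop(s,220,100,380,270,4,"pics/g5.png")
E
```

```text
time: 9.0
eef_pos: [0.509, 0.4358, 0.0151]
tcp_rot: [0.766, 0.639, -0.054, 0.045]
contact_force: [0.1, 0.3, -0.5]
opening: 0.748
[0.50892326 0.4357891  0.01501362] 0.7476908515570369 [-0.15385602  0.1397831  -1.28131475]
```

View pics/g5.png

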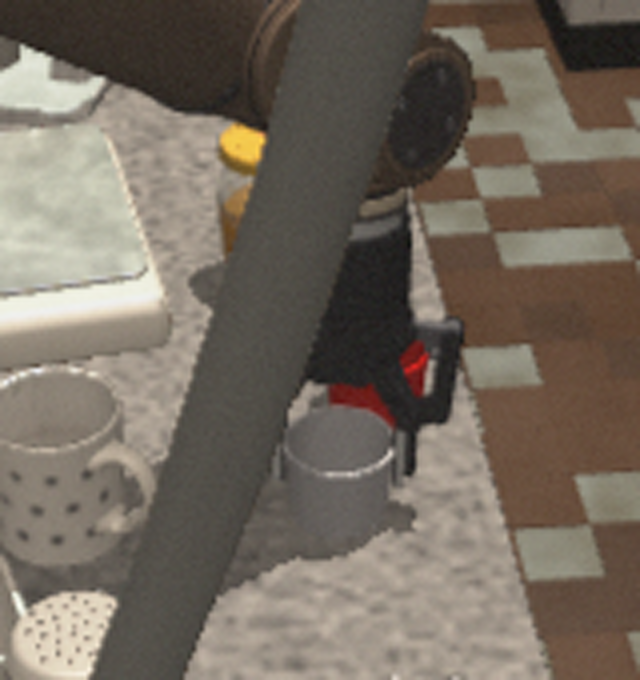

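```bash
python3 -m crank '[[0.5,0,1.8,0,0,0,0],[0.5,0,1.85,0,0,0,0],[0.5,0,1.85,0,0,0,0],[0.5,-1.98,0,0.277,0,0,0],[0.5,-1.98,0,0.277,0,0,0]]'; python3 -m crank '[[0.5,-1.98,0,0.277,0,0,0],[0.5,-1.98,0,0.277,0,0,0],[0.5,-1.98,0,0.277,0,0,0],[0.5,0,0,0,0,0,0],[0.5,0,0,0,0,0,0]]'
python3 - <<'E'
from h import *
s=read_camera("side");t=read_camera("top")
e=get_state(); print(e["eef_pos"],e["tcp_rot"],e["opening"],e["contact_force"])
crop(s,250,170,400,360,4,"pics/h1.png")
crop(t,250,100,440,250,4,"pics/h2.png")
E
```

```text
time: 9.55
eef_pos: [0.5565, 0.3864, 0.0149]
tcp_rot: [0.766, 0.64, -0.054, 0.045]
contact_force: [-0.1, -0.1, -0.4]
opening: 0.746
time: 10.05
eef_pos: [0.5455, 0.3279, 0.0153]
tcp_rot: [0.766, 0.639, -0.054, 0.045]
contact_force: [1.1, 0.5, -1.3]
opening: 0.746
[0.54580177 0.32868233 0.01557632] [ 0.76553035  0.63963765 -0.05319249  0.04469366] 0.7450643321166696 [ 0.32855953 -0.51982265 -0.57383938]
```

View pics/h1.png

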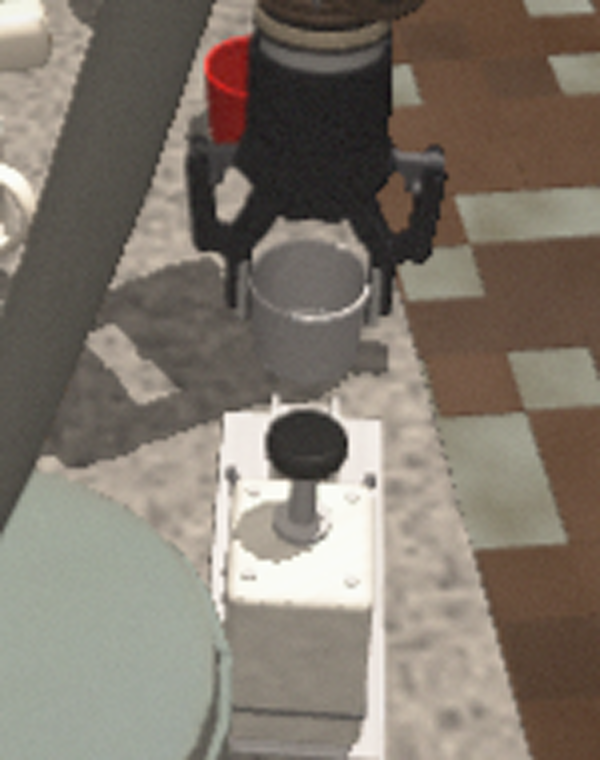

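View pics/h2.png

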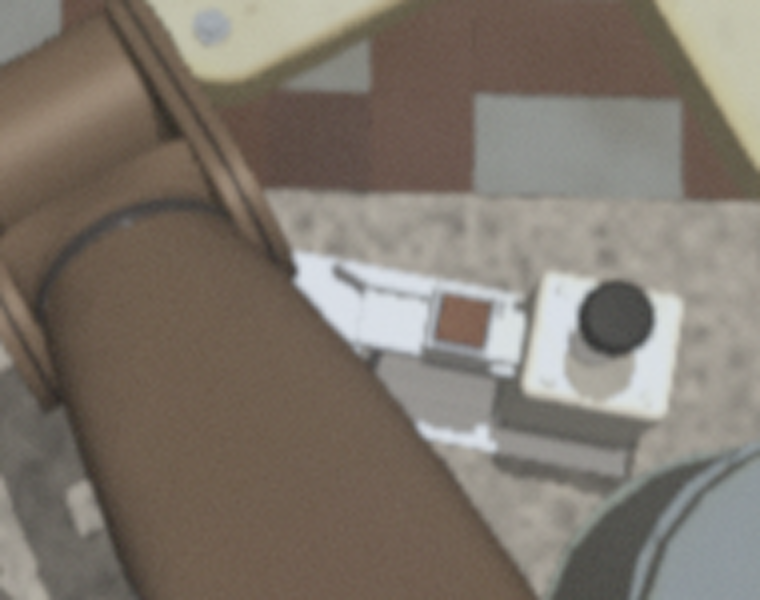

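Run:
```python
from h import *
s=read_camera("side")
a=atz(s,(250+311/4-.125,170+285/4-.125),.0615); print("rim ctr",a, get_state()["eef_pos"])
# left/right rim cols 250..371
import h
l=atz(s,(250+249/4,170+292/4),.0615); r=atz(s,(250+371/4,170+285/4),.0615); print(l,r,np.linalg.norm(l-r))
# plate corners far end: (224,412) left, (383,420) right
for c in [(224,412),(383,420)]: print(atz(s,(250+c[0]/4,170+c[1]/4),.004))
for c in [(231,472),(370,482)]: print("bar end",atz(s,(250+c[0]/4,170+c[1]/4),.0105))
for c in [(275,397),(336,400)]: print("trough end",atz(s,(250+c[0]/4,170+c[1]/4),.079))
```

```text
rim ctr [0.54689559 0.32026249 0.0615    ] [0.54581323 0.32879302 0.01559576]
[0.51311032 0.31763291 0.0615    ] [0.57923857 0.31656123 0.0615    ] 0.0661369269683404
[0.4965048  0.28579909 0.004     ]
[0.58110095 0.27131431 0.004     ]
bar end [0.49401801 0.23585057 0.0105    ]
bar end [0.56471638 0.22184321 0.0105    ]
trough end [0.51288492 0.22038849 0.079     ]
trough end [0.54248184 0.21534058 0.079     ]
```

```bash
python3 -m crank '[[0.5,-1.98,0,0.277,0,0,0],[0.5,-1.98,0,0.277,0,0,0],[0.5,-0.99,0,0.138,0,0,0],[0.5,0,0,0,0,0,0]]';python3 -m crank '[[0.5,-0.99,0,0.138,0,0,0],[0.5,-0.99,0,0.138,0,0,0],[0.5,-0.5,0,0.07,0,0,0],[0.5,0,0,0,0,0,0],[0.5,0,0,0,0,0,0]]'
python3 - <<'E'
from h import *
s=read_camera("side");t=read_camera("top")
e=get_state(); print(e["eef_pos"],e["tcp_rot"],e["opening"],e["contact_force"])
crop(s,250,170,400,360,4,"pics/h3.png")
crop(t,250,100,440,250,4,"pics/h4.png")
E
```

```text
time: 10.6
eef_pos: [0.5365, 0.2783, 0.0154]
tcp_rot: [0.766, 0.639, -0.054, 0.045]
contact_force: [-0.6, 1.3, -1.2]
opening: 0.746
time: 11.1
eef_pos: [0.5323, 0.2541, 0.0156]
tcp_rot: [0.766, 0.639, -0.053, 0.045]
contact_force: [0.4, 0.8, -0.8]
opening: 0.748
[0.53237012 0.25436321 0.01567756] [ 0.76559958  0.63953993 -0.05332276  0.04475087] 0.7434614759331927 [-0.79681932  0.92459875 -1.51510699]
```

View pics/h3.png

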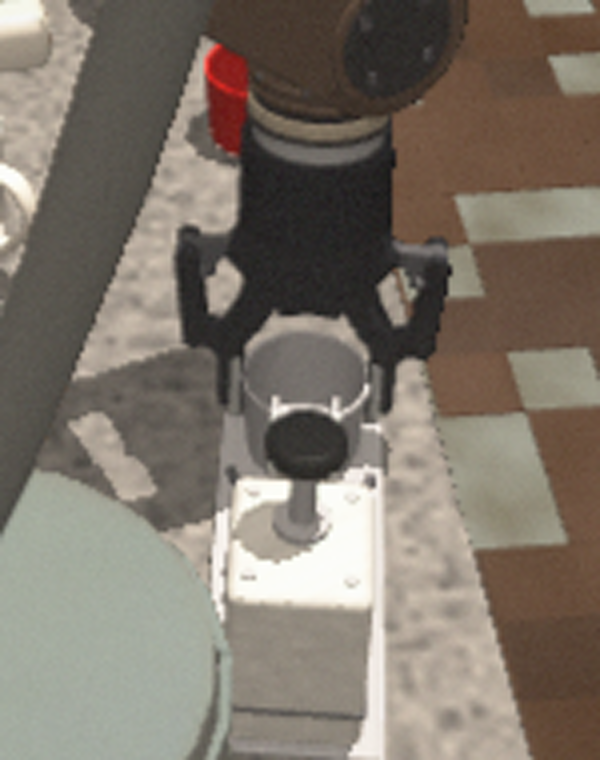

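View pics/h4.png

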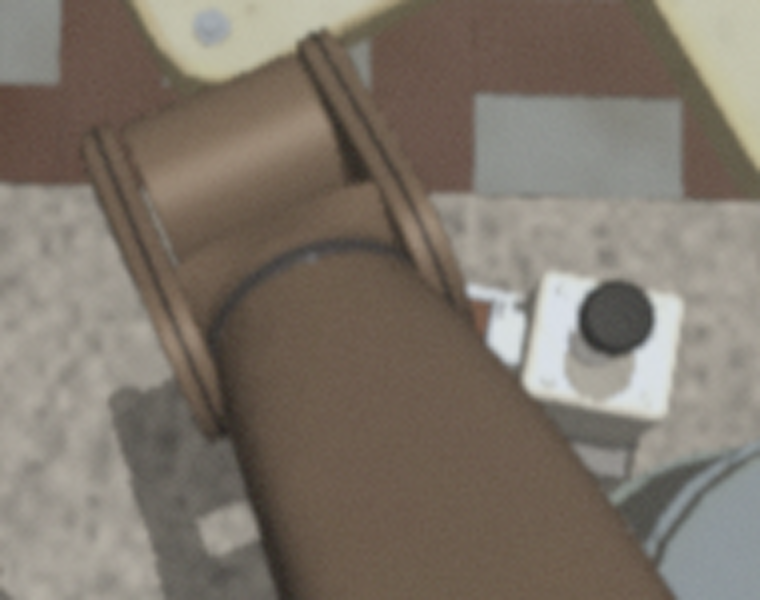

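```bash
python3 -m crank '[[0.5,-0.5,0,0.07,0,0,0],[0.5,-0.5,0,0.07,0,0,0],[0.5,-0.39,0,0.055,0,0,0],[0.5,0,0,0,0,0,0],[0.5,0,0,0,0,0,0]]'
python3 - <<'E'
from h import *
s=read_camera("side")
e=get_state(); print(e["eef_pos"],e["tcp_rot"],e["opening"],e["contact_force"])
crop(s,250,170,400,360,4,"pics/h5.png")
E
```

```text
time: 11.7
eef_pos: [0.5297, 0.2401, 0.0156]
tcp_rot: [0.766, 0.639, -0.054, 0.045]
contact_force: [-0.7, -0.5, -0.9]
opening: 0.75
[0.52976973 0.24026231 0.01561064] [ 0.7656851   0.63942971 -0.05345043  0.04471045] 0.7472530188806428 [ 0.21726397 -0.15968336 -1.12798481]
```

View pics/h5.png

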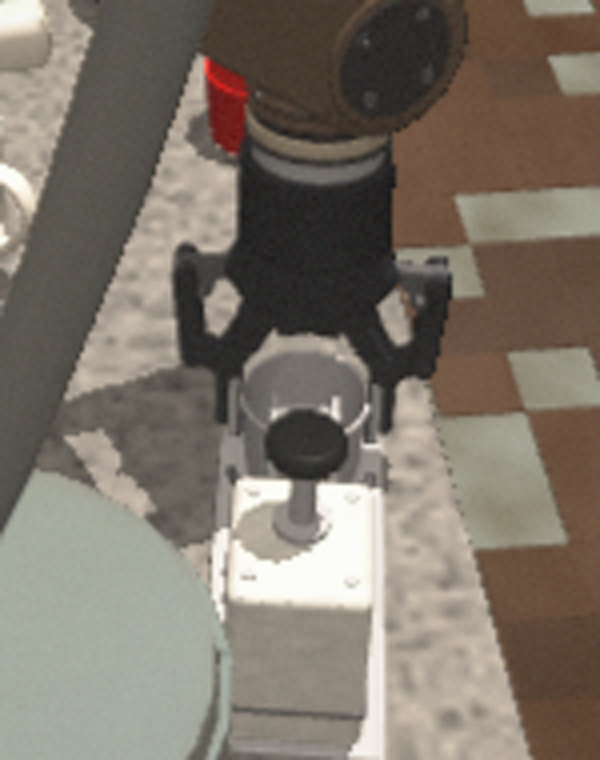

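```bash
python3 -m crank '[[0.5,0.03,0,0.25,0,0,0],[0.5,0.03,0,0.2,0,0,0],[0.5,0,0,0,0,0,0],[0.5,0,0,0,0,0,0]]'; python3 -m crank '[[0.5,0.014,0,0.1,0,0,0],[0.5,0,0,0,0,0,0],[0.5,0,0,0,0,0,0]]'; python3 -m crank '[[0.5,0.007,0,0.05,0,0,0],[0.5,0,0,0,0,0,0],[0.5,0,0,0,0,0,0]]'
```

```text
time: 12.15
eef_pos: [0.5296, 0.2403, 0.0108]
tcp_rot: [0.766, 0.64, -0.054, 0.045]
contact_force: [-0.3, -0.2, -1.9]
opening: 0.748
time: 12.45
eef_pos: [0.5297, 0.2403, 0.01]
tcp_rot: [0.766, 0.639, -0.054, 0.045]
contact_force: [-0.2, -1.5, -1.2]
opening: 0.745
time: 12.75
eef_pos: [0.5298, 0.2404, 0.0099]
tcp_rot: [0.766, 0.639, -0.054, 0.045]
contact_force: [-1.7, -0.5, 1.8]
opening: 0.747
```

```bash
python3 -m crank '[[-0.45,0,0,0,0,0,0],[-0.55,0,0,0,0,0,0],[-0.7,0,0,0,0,0,0],[-1,0,0,0,0,0,0],[-1,0,0,0,0,0,0]]';python3 -m crank '[[-1,0,0,0,0,0,0],[-1,0,0,0,0,0,0],[-1,0,0,0,0,0,0]]'
python3 - <<'E'
from h import *
s=read_camera("side")
e=get_state(); print(e["eef_pos"],e["tcp_rot"],e["opening"],e["contact_force"])
crop(s,250,170,400,360,4,"pics/h6.png")
E
```

```text
time: 13.25
eef_pos: [0.5297, 0.2402, 0.0094]
tcp_rot: [0.766, 0.639, -0.054, 0.045]
contact_force: [0.6, 0.9, -0.1]
opening: 1.001
time: 13.55
eef_pos: [0.5297, 0.2403, 0.0095]
tcp_rot: [0.766, 0.64, -0.054, 0.045]
contact_force: [-0.6, 0.4, 0.0]
opening: 0.999
[0.52970003 0.24027258 0.00948768] [ 0.76562654  0.63949129 -0.05354235  0.0447226 ] 1.000216394593764 [-0.24556091  0.34846106 -0.24837185]
```

View pics/h6.png

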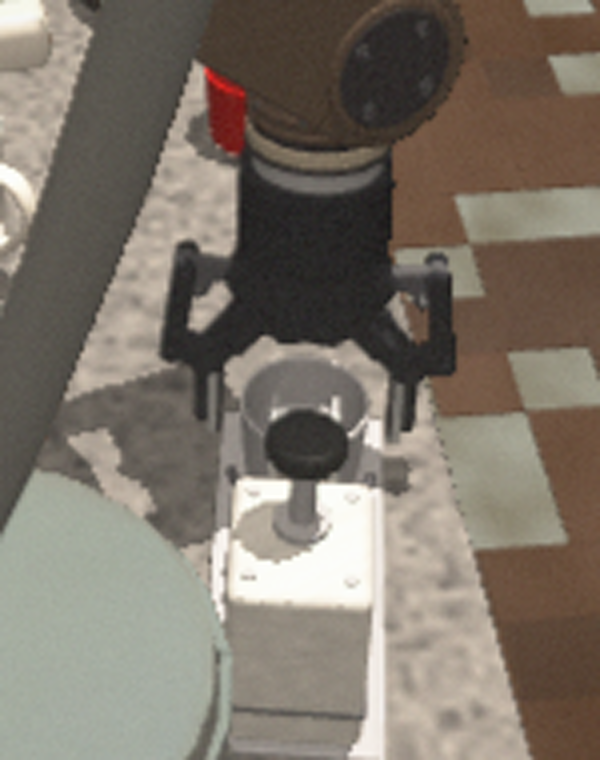

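```bash
python3 -m crank '[[-1,0,0,-1,0,0,0],[-1,0,0,-2.5,0,0,0],[-1,0,0,-4,0,0,0],[-1,0,0,-4,0,0,0],[-1,0,0,-4,0,0,0]]';python3 -m crank '[[-1,0,0,-4.5,0,0,0],[-1,5,0,0,0,0,0],[-1,5,0,0,0,0,0],[-1,5,0,0,0,4,0],[-1,0,0,0,0,4,0]]'
python3 - <<'E'
from h import *
s=read_camera("side");t=read_camera("top")
e=get_state(); print(e["eef_pos"],e["tcp_rot"],e["opening"],e["contact_force"],e["qpos"])
crop(s,250,170,400,360,4,"pics/i1.png")
crop(t,250,100,440,250,4,"pics/i2.png")
E
```

```text
time: 14.1
eef_pos: [0.5334, 0.2618, 0.1653]
tcp_rot: [0.766, 0.64, -0.053, 0.045]
contact_force: [1.1, -0.5, 0.4]
opening: 0.996
time: 14.6
eef_pos: [0.5602, 0.4191, 0.1845]
tcp_rot: [0.766, 0.643, 0.0, -0.002]
contact_force: [-1.1, -1.1, 0.1]
opening: 1.002
[0.56062428 0.41396308 0.1863217 ] [ 7.67253437e-01  6.41343711e-01 -6.38966275e-04  6.73316236e-06] 0.9984817784855876 [-0.63360416 -0.45205141  0.79970144] [ 4.90840950e-01  3.61413557e-01  1.54753995e+00 -2.90150098e-04
  1.23388748e+00  6.69236398e-01]
```

View pics/i1.png

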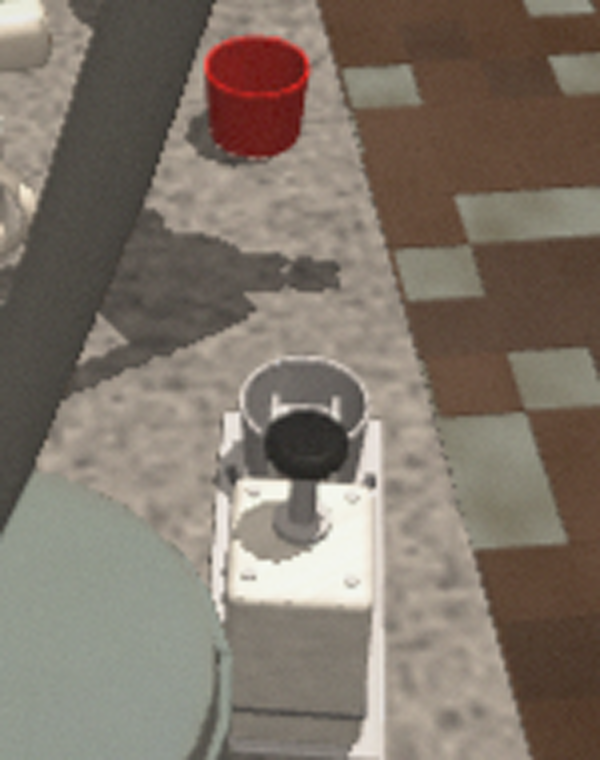

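View pics/i2.png

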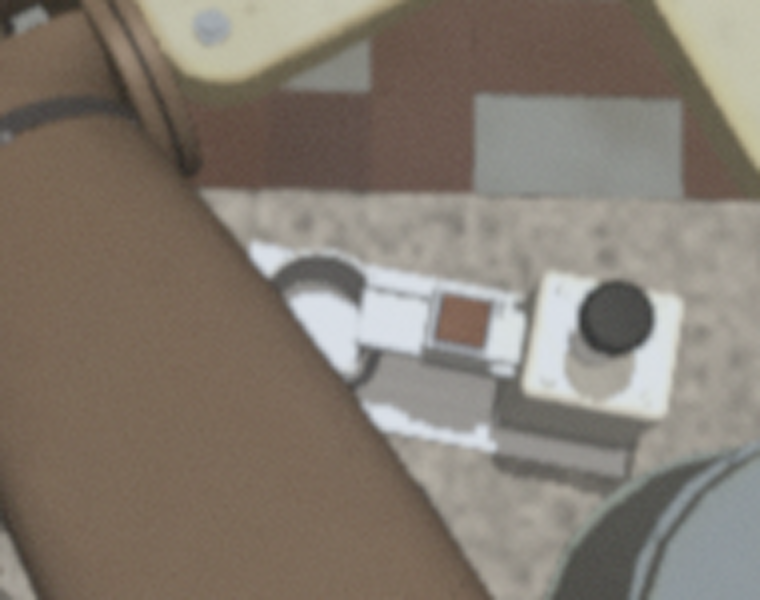

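```bash
python3 -m crank '[[1,-2,0,-2.2,0,0,0],[1,-4,0,-2.2,0,0,0],[1,-4,0,0,0,0,0],[1,-4,0,0,0,0,0],[1,-4,0,0,0,0,0]]' 40;python3 -m crank '[[1,-4,0,0,0,0,0],[1,-4,0,0,0,0,0],[1,-4,0,0,0,0,0],[1,-0.7,0,0,0,0,0],[1,0,0,0,0,0,0]]'
python3 - <<'E'
from h import *
from scipy.spatial.transform import Rotation as R
s=read_camera("side");t=read_camera("top")
e=get_state(); print(e["eef_pos"],e["tcp_rot"],e["opening"],e["contact_force"],e["qpos"])
crop(s,250,130,400,330,4,"pics/j1.png")
crop(t,270,120,440,250,4,"pics/j2.png")
a=np.linspace(0,6.28,40)
for c in [(.5313,.238),(.529,.2395)]:
  P=np.c_[c[0]+.0335*np.cos(a),c[1]+.0335*np.sin(a),0*a+.056]
  for r,o in((s,(250,170)),(t,(250,100))): q=(proj(r,P)-o)*4; print(q.min(0).round(),q.max(0).round())
E
```

```text
time: 15.2
eef_pos: [0.5287, 0.2346, 0.2323]
tcp_rot: [0.768, 0.641, 0.0, 0.001]
contact_force: [1.1, 0.4, 0.1]
opening: 0.144
time: 15.7
eef_pos: [0.5064, 0.1103, 0.2318]
tcp_rot: [0.769, 0.64, 0.0, 0.001]
contact_force: [-0.2, 1.4, 0.3]
opening: 0.001
[0.50661673 0.11201658 0.23145318] [7.67628229e-01 6.40895188e-01 4.23907716e-04 2.82879750e-04] -0.0017550798245307034 [-0.00764741 -1.20051864  0.32054868] [ 2.18473253e-02 -7.03656999e-02  1.94650211e+00  9.11474474e-05
  1.26444070e+00  2.01288247e-01]
[239. 356.] [371. 450.]
[258. 242.] [390. 371.]
[234. 355.] [366. 448.]
[255. 246.] [387. 376.]
```

View pics/j1.png

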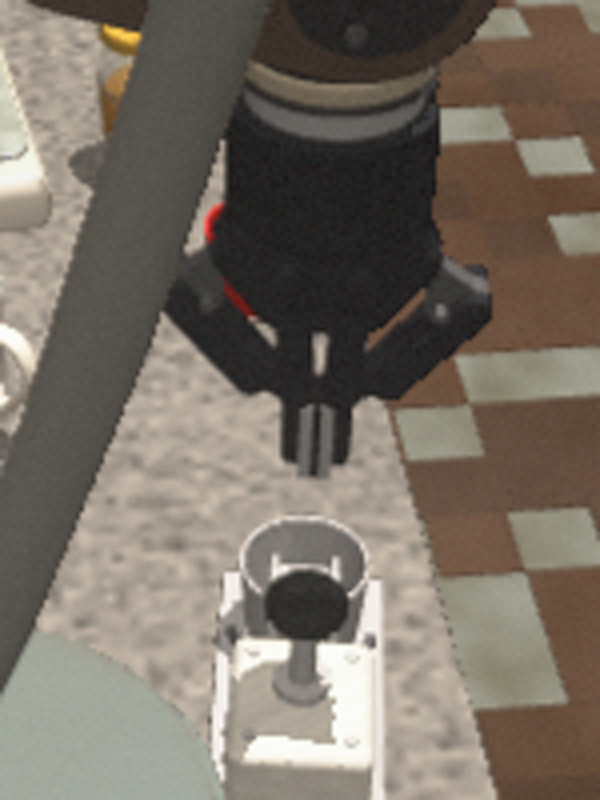

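View pics/j2.png

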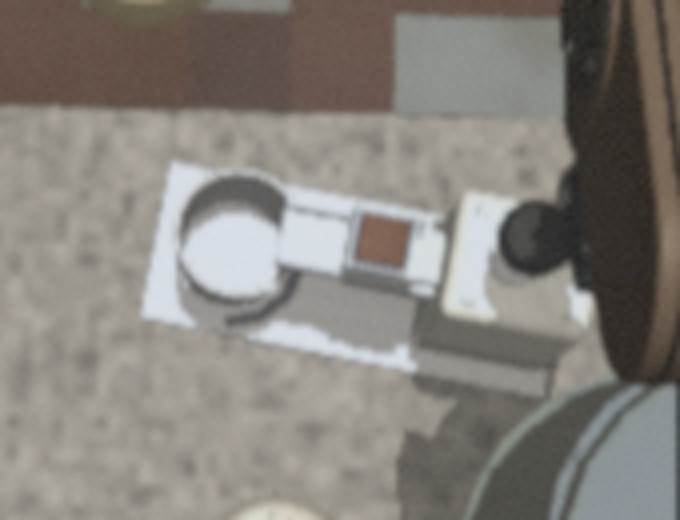

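Run:
```python
from h import *
s=read_camera("side")
for z in (.166,.21,.23,.24,.25,.26): print(z,(proj(s,[[.5066,.112,z],[.506,.1116,z]])-[250,130])*4)
```

```text
0.166 [[302.37106551 593.26758398]
 [301.11099417 594.05130993]]
0.21 [[306.48179494 518.23810874]
 [305.18106836 519.0163576 ]]
0.23 [[308.44314139 482.43940257]
 [307.12305665 483.21430769]]
0.24 [[309.44683204 464.11993303]
 [308.11685094 464.8929445 ]]
0.25 [[310.46635164 445.51155178]
 [309.12632498 446.28251321]]
0.26 [[311.50207761 426.60736998]
 [310.15185279 427.37611822]]
```

```bash
python3 -m crank '[[1,0,0,2,0,0,0],[1,0,0,2,0,0,0],[1,0,0,1,0,0,0],[1,0,0,0.5,0,0,0],[1,0,0,0,0,0,0]]';python3 -m crank '[[1,0,0,0.3,0,0,0],[1,0,0,0.3,0,0,0],[1,0,0,0,0,0,0]]';  python3 - <<'E'
from h import *
s=read_camera("side")
e=get_state(); print(e["eef_pos"],e["contact_force"])
crop(s,250,130,400,330,4,"pics/k1.png")
E
```

```text
time: 16.35
eef_pos: [0.5062, 0.1123, 0.1752]
tcp_rot: [0.767, 0.641, -0.0, -0.0]
contact_force: [0.3, 0.6, -0.1]
opening: 0.001
time: 16.65
eef_pos: [0.5065, 0.1118, 0.1698]
tcp_rot: [0.768, 0.641, 0.0, 0.0]
contact_force: [-0.4, 0.0, 0.1]
opening: 0.0
[0.50652917 0.11173216 0.16987398] [ 0.98004497  0.12616361 -0.83226226]
```

View pics/k1.png

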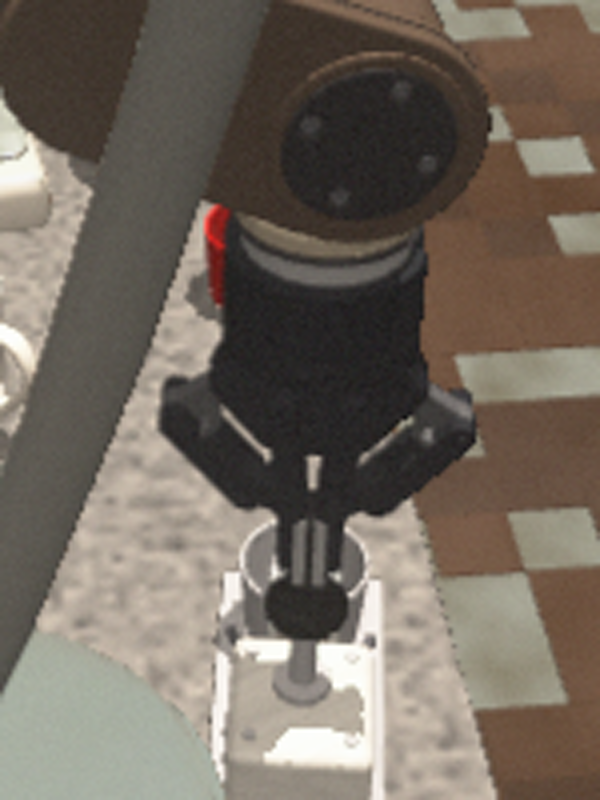

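```bash
for i in 1 2; do python3 -m crank '[[1,0,0,0.15,0,0,0],[1,0,0,0.15,0,0,0],[1,0,0,0,0,0,0],[1,0,0,0,0,0,0]]' | grep -v rot; done
```

```text
time: 17.1
eef_pos: [0.5064, 0.1117, 0.1666]
contact_force: [0.6, -0.5, 0.2]
opening: -0.001
time: 17.5
eef_pos: [0.5064, 0.1118, 0.1636]
contact_force: [0.7, -0.6, 0.3]
opening: -0.004
```

```bash
for i in 1 2; do python3 -m crank '[[1,0,0,0.15,0,0,0],[1,0,0,0.15,0,0,0],[1,0,0,0,0,0,0],[1,0,0,0,0,0,0]]' | grep -v rot; done
```

```text
time: 17.9
eef_pos: [0.5064, 0.1117, 0.1606]
contact_force: [-1.0, 0.6, -0.4]
opening: 0.004
time: 18.3
eef_pos: [0.5064, 0.1118, 0.1576]
contact_force: [0.0, 0.5, 0.2]
opening: 0.0
```

```bash
for i in 1 2; do python3 -m crank '[[1,0,0,0.15,0,0,0],[1,0,0,0.15,0,0,0],[1,0,0,0,0,0,0],[1,0,0,0,0,0,0]]' | grep -v rot; done
python3 - <<'E'
from h import *
s=read_camera("side")
crop(s,250,130,400,330,4,"pics/k2.png")
E
```

```text
time: 18.7
eef_pos: [0.5067, 0.1117, 0.1553]
contact_force: [-1.4, -0.2, 3.7]
opening: 0.002
time: 19.1
eef_pos: [0.5067, 0.1118, 0.1521]
contact_force: [-2.4, 0.2, 5.6]
opening: -0.0
```

View pics/k2.png

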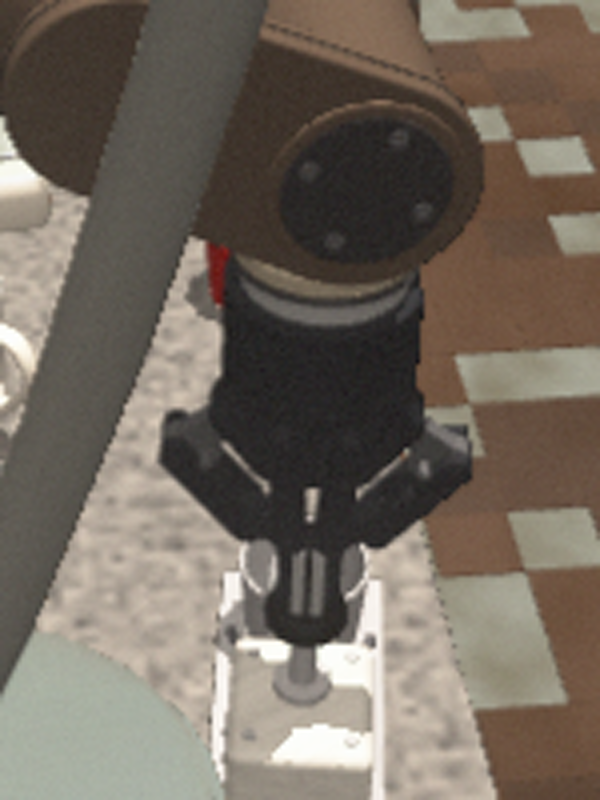

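```bash
for i in 1 2 3 4; do python3 -m crank '[[1,0,0,0.1,0,0,0],[1,0,0,0.1,0,0,0],[1,0,0,0.1,0,0,0],[1,0,0,0,0,0,0]]' | grep -v rot; done
```

```text
time: 19.55
eef_pos: [0.5067, 0.1117, 0.1492]
contact_force: [-1.4, 0.5, 6.5]
opening: 0.001
time: 19.95
eef_pos: [0.5067, 0.1118, 0.1461]
contact_force: [-1.7, -0.2, 4.4]
opening: 0.0
time: 20.35
eef_pos: [0.5067, 0.1118, 0.1432]
contact_force: [-2.1, -0.2, 6.5]
opening: -0.002
time: 20.75
eef_pos: [0.5067, 0.1118, 0.1403]
contact_force: [-2.1, 0.2, 6.6]
opening: 0.002
```

```bash
for i in 1 2; do python3 -m crank '[[1,0,0,0.1,0,0,0],[1,0,0,0.1,0,0,0],[1,0,0,0,0,0,0],[1,0,0,0,0,0,0]]' | grep -v rot; done
```

```text
time: 21.15
eef_pos: [0.5067, 0.1118, 0.1384]
contact_force: [-2.3, 0.6, 6.3]
opening: 0.003
time: 21.55
eef_pos: [0.5067, 0.1117, 0.1365]
contact_force: [-3.0, -0.1, 7.3]
opening: -0.001
```

```bash
for i in 1 2; do python3 -m crank '[[1,0,0,0.05,0,0,0],[1,0,0,0.05,0,0,0],[1,0,0,0,0,0,0],[1,0,0,0,0,0,0]]' | grep -v rot; done
```

```text
time: 21.95
eef_pos: [0.5067, 0.1118, 0.1355]
contact_force: [-1.6, -0.0, 6.3]
opening: 0.005
time: 22.35
eef_pos: [0.5067, 0.1118, 0.1345]
contact_force: [-2.6, -0.2, 7.5]
opening: -0.002
```

```bash
for i in 1 2; do python3 -m crank '[[1,0,0,0.05,0,0,0],[1,0,0,0.05,0,0,0],[1,0,0,0,0,0,0],[1,0,0,0,0,0,0]]' | grep -v rot; done
```

```text
time: 22.75
eef_pos: [0.5067, 0.1118, 0.1335]
contact_force: [-3.2, -0.3, 7.0]
opening: 0.005
time: 23.15
eef_pos: [0.5067, 0.1118, 0.1326]
contact_force: [-2.7, -0.3, 8.5]
opening: -0.001
```

```bash
for i in 1 2; do python3 -m crank '[[1,0,0,0.05,0,0,0],[1,0,0,0.05,0,0,0],[1,0,0,0,0,0,0],[1,0,0,0,0,0,0]]' | grep -v rot; done
```

```text
time: 23.55
eef_pos: [0.5067, 0.1117, 0.1316]
contact_force: [-2.6, -0.9, 7.9]
opening: 0.002
time: 23.95
eef_pos: [0.5067, 0.1118, 0.1306]
contact_force: [-2.9, -0.2, 8.2]
opening: -0.004
```

```bash
for i in 1 2 3; do python3 -m crank '[[1,0,0,0.05,0,0,0],[1,0,0,0.05,0,0,0],[1,0,0,0,0,0,0],[1,0,0,0,0,0,0]]' | grep -v rot; done
```

```text
time: 24.35
eef_pos: [0.5067, 0.1118, 0.1297]
contact_force: [-3.3, -0.5, 8.1]
opening: -0.0
time: 24.75
eef_pos: [0.5067, 0.1118, 0.1287]
contact_force: [-2.1, 0.6, 8.3]
opening: -0.004
time: 25.15
eef_pos: [0.5067, 0.1118, 0.1277]
contact_force: [-2.8, -0.7, 8.8]
opening: -0.002
```

```bash
for i in 1 2; do python3 -m crank '[[1,0,0,0.05,0,0,0],[1,0,0,0.05,0,0,0],[1,0,0,0,0,0,0],[1,0,0,0,0,0,0]]' | grep -v rot; done
```

```text
time: 25.55
eef_pos: [0.5067, 0.1117, 0.1277]
contact_force: [-5.6, 0.1, 12.1]
opening: -0.002
time: 25.95
eef_pos: [0.5068, 0.1118, 0.1276]
contact_force: [-8.0, -0.6, 17.3]
opening: 0.002
```

```bash
python3 -m crank '[[1,0,0,0,0,0,0],[1,0,0,0,0,0,0],[1,0,0,0,0,0,0],[1,0,0,0,0,0,0],[1,0,0,0,0,0,0]]' | grep -v rot; python3 -m crank '[[1,0,0,0,0,0,0],[1,0,0,0,0,0,0]]' | grep -v rot
python3 - <<'E'
from h import *
t=read_camera("top")
crop(t,270,120,440,250,4,"pics/l1.png")
E
```

```text
time: 26.45
eef_pos: [0.5068, 0.1117, 0.1277]
contact_force: [-6.9, -0.8, 17.1]
opening: 0.001
time: 26.65
eef_pos: [0.5068, 0.1117, 0.1276]
contact_force: [-7.1, -0.0, 16.5]
opening: -0.001
```

View pics/l1.png

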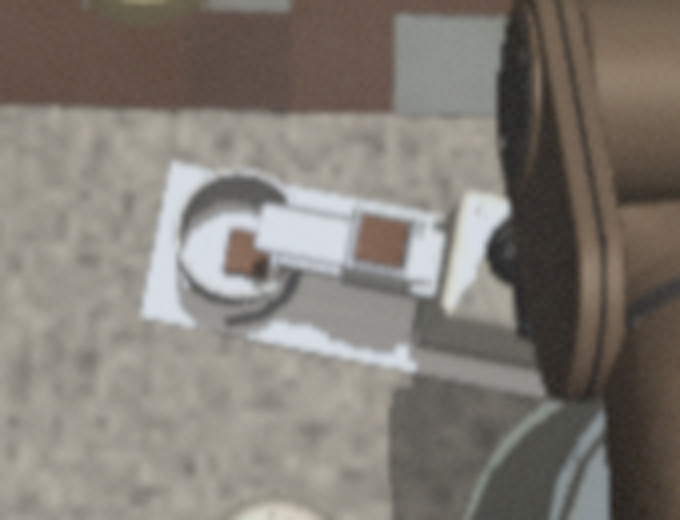

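The square (crop 243,253) lies in the cup, and the shuttle sticks out over the lip. I'll let the plunger rise at a controlled pace and then clear it.

```bash
python3 -m crank '[[1,0,0,-0.3,0,0,0],[1,0,0,-0.5,0,0,0],[1,0,0,-0.5,0,0,0],[1,0,0,-0.5,0,0,0],[1,0,0,-0.5,0,0,0]]' | grep -v rot; python3 -m crank '[[1,0,0,-0.5,0,0,0],[1,0,0,-0.5,0,0,0],[1,0,0,-1,0,0,0],[1,0,0,-2,0,0,0],[1,0,0,-3,0,0,0]]' | grep -v rot; python3 -m crank '[[1,0,0,-4,0,0,0],[1,0,0,-4,0,0,0],[1,0,0,-2,0,0,0],[1,0,0,0,0,0,0],[1,0,0,0,0,0,0]]' | grep -v rot;python3 - <<'E'
from h import *
t=read_camera("top");s=read_camera("side")
crop(t,270,120,440,250,4,"pics/l2.png")
crop(s,250,130,400,330,4,"pics/l3.png")
E
```

```text
time: 27.2
eef_pos: [0.5067, 0.1118, 0.1482]
contact_force: [-1.6, -1.1, 4.4]
opening: -0.001
time: 27.7
eef_pos: [0.5047, 0.1117, 0.2157]
contact_force: [0.5, -0.4, 0.9]
opening: -0.002
time: 28.2
eef_pos: [0.506, 0.1117, 0.3166]
contact_force: [-0.4, 0.8, -0.6]
opening: 0.003
```

View pics/l2.png

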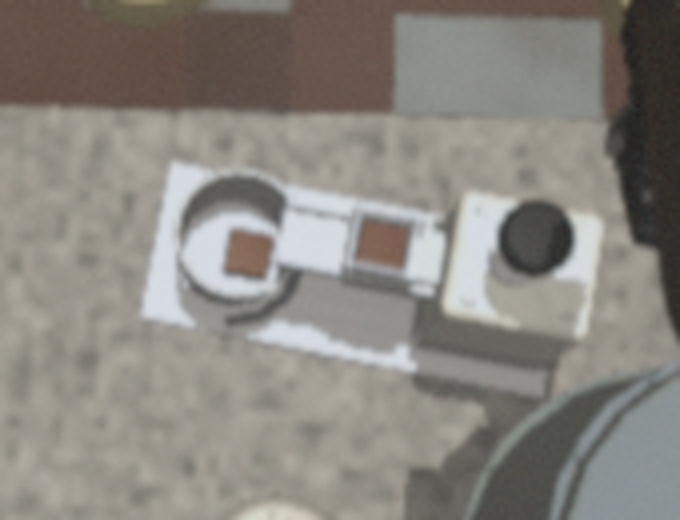

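View pics/l3.png

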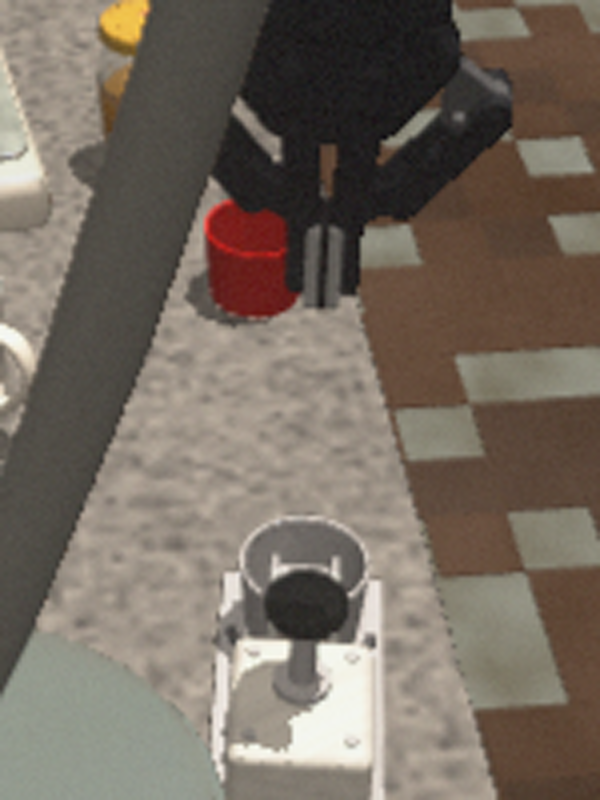

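```bash
python3 -c "
from plant import *
print(sign_off())"
```

```text
the job is handed in; nothing more can be done
None
```

I put the cup in the locator, pushed the plunger home once, and handed the job in at about 28 s. `sign_off` gives no verdict, so the result below is what my own checks showed.

- **Cup:** I gripped the steel cup across its width, slid it in under the trough and let go. It stands upright, and its rim is within about 3 mm of where the spot should be in both cameras.
- **Plunger:** It bottomed after about 28–30 mm. I held it there for more than 0.7 s. The wrist read about 17 N vertically and 19 N in total, the highest I read during the push. I then let it rise under the tool.
- **Last pictures:** One square lies in the cup. The rest of the stack shows in the magazine at its usual place. The plunger head is back at its starting position, and the gripper is clear of everything. The cup's final position was checked by eye rather than measured again.
- **Bystanders:** I didn't measure them again afterwards. The shaker, mug and nozzle were not approached, and I felt no unexpected contact.

**Checks that disagreed:**
- **Fingertip height:** The fingertips were about 25 mm higher than the reported tool position and `tip_extent` implied. On my first try at closing, the fingertips caught the cup's rim with about 4 N. I reopened, lowered further by picture and force, and took the contact heights by feel.
- **Camera positions:** The two cameras differed by up to 5 mm on the dispenser's position. I used differences measured within one camera to cancel most of that.

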